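Fit the suction nozzle on its swivel port and aim it at the red mark

ROBOT

A 6-joint arm with a two-finger parallel gripper is mounted at the origin on the work surface. World frame = base frame: x ahead of the robot, y to its left, z up, the work surface at z = 0. Lengths are in m, angles in degrees, forces in N, time in s.
With the tool pointing down it reaches from about 0.375 to 0.9 m from the base axis. Payload 3.1 kg.
Tool frame: the origin (TCP) lies at the very end of the fingers, on their centre line; the grasp point (between the pads) lies 19 mm behind it (bot.tcp_to_grasp is the distance from the TCP to the grasp point, in m); z points along the fingers, y is the line along which they close (so a half turn about z gives the same grasp; the last joint's range is limited). The gripper opens to 87 mm and grips with 3 to 60 N. Pads are 19 mm wide; open, the fingers measure 117 mm over their backs; the gripper's body (75 mm by 190 mm) begins 51 mm behind the grasp point.
Start: joints at [-84.884, 30.224, 82.088, -0, 67.689, -10.227], TCP at [0.165, -0.603, 0.223] pointing down, gripper open.
Joint ranges: [-176.69, 176.69], [-43.24, 126.21], [12.49, 139.97], [-82, 262], [0, 151.66], [-163.58, 163.58]. Speed limits (degrees/s): [159.86, 159.86, 180, 180, 180, 180].

INTERFACE

Orientations are given as a 3x3 rotation matrix whose columns are the frame's x, y, z axes.
In Python, from rig import telemetry, capture, camera_info, job, bot gives the robot as it stands. The module is installed in compiled form; this text tells all that it offers.
- The arm moves only by the tool carry_out, never from a script. Its argument "deltas" is a list that holds one entry, the list of rows, each a list of 7 numbers: the shift along the tool's x, y, z scaled (see below), then the turn, a rotation vector about the tool's x, y, z scaled (see below), then the closure, from -1 (fully open) to 1 (shut). In form: [[[dx, dy, dz, ax, ay, az, claw], ...]]. A call has exactly 10 rows; each row is the pose to reach, as a shift and turn from the pose commanded when the call began, along the tool's axes at that moment, turning the shorter way round; what a row does not reach only later rows make up. The controller multiplies each number of a shift by 15 cm and each number of a turn by 360 degrees. A row lasts 1/12 s, in which the tool goes at most 41.7 mm and 7.16 degrees, less where a joint would pass 70% of its speed; a pose out of reach is approached as far as the arm can. A call with a number of a shift or a turn outside -1 to 1 is refused whole. A call with a gripper value outside its range is refused whole. The fingers move at their own pace and stop on an object; the grip force is fixed at half the most. Time passes only in rows, so rows that repeat a pose let the fingers close, or fill a call up. It gives the time, the measured TCP pose, the force, the opening and the grip force at its end, in the units of the state.
- telemetry.read_state(): the state, without advancing time (a new reading comes with each control period).
- capture(name): name is "side" or "top"; returns the picture (420x560x3 uint8, red, green, blue); there is no depth.
- camera_info(name): a dict with "mtx" (3x3 intrinsics, pixels), "k1" (the pictures are not rectified: a ray, as slopes to the right and down, at radius r is drawn at 1 + k1 r^2 times it, then the intrinsics apply), "cam_to_world" (4x4, takes a point from camera to world coordinates). Camera axes: x right, y down, z forward; pixel columns grow to the right and rows downward; lengths in m; the calibration is good to about 2 mm. A picture is of the moment at which its call begins. camera_info takes no time and is no camera call.
- job.hand_in(): hands the job in; it is judged then, once.
The state is a dict: "time_s": time; "joint_positions": joint angles; "qvel": joint speeds; "tau": joint torques, N m; "position": TCP position; "tcp_rot": TCP orientation; "force": force on the tool from outside, world axes, zero at the start; "moment": the same for the moment, N m; "opening": opening from 0.0 (shut) to 1.0 (fully open); "grasp_force": force on a finger pad.
Only numpy, scipy, OpenCV 4.12 (cv2) and the standard library are available. Lean on these libraries where they do the work, as an engineer would, in place of code of your own. Each camera call takes 0.05 s, during which the arm holds its last target. There are 200 camera calls.

TASK

Fit the orange suction nozzle on the dust-extraction port: set its claw foot in the round cup and feel for the angle at which it drops fully home over the bar of the stiff swivel inside. Then turn it, swivel and all, until its mouth points the way the red pointer on the port shows, and let go. Do not ram it down, do not knock the nozzle over, and leave the glue bottle, the sanding block and the wooden offcut where they are.

Things in the scene. Friction and masses are not known exactly. Their poses are not given: they have to be found in the camera images.
- nozzle: Loose orange suction nozzle, upright on the bench, 142 mm tall, 0.25 to 0.42 kg. Origin: centre of its underside; z up its axis, x towards its mouth. Foot: four black claws, 16 mm high, in a 60 mm circle, leaving two crossed slots (along x and y) 16 mm wide, 15 mm deep, in the underside. Above: body 60 mm in diameter up to 78 mm, then a cone.
- nozzle_grip (a point): Middle of the nozzle's round black grip, on its axis, 118 mm above the underside. The grip is 42 mm in diameter and reaches from 94 to 142 mm above the underside. Axes as the nozzle's.
- nozzle_mouth (a point): Centre of the nozzle's mouth, the black opening at the end of its spout, 81 mm along x from the axis, 55 mm above the underside. The spout is up to 62 mm wide, 34 to 76 mm above the underside, with a white line on top.
- port: Fixed grey dust-extraction port: disc 136 mm in diameter, 16 mm thick, with a tongue carrying a flat red triangle that points along the port's +x. Origin: on its axis, at bench height; z up. In its middle stands a dark steel cup, inner diameter 66 mm, outer 78 mm, rim 38 mm and floor 16 mm above the bench.
- port_swivel (a point): Centre of the cup's floor. Here a swivel turns either way about the axis and stays where left (stiff, 0.2 N m). It carries a yellow bar right across the cup, 52 mm long, 10 wide, 12 high. Its angle is not told. A nozzle slot fits over it with 3 mm to spare each side. Nozzle standing on the bar: underside 12 mm above this point; home: level with it, and the swivel turns along.
- port_pointer (a point): Tip of the flat red triangle, 116 mm along x from the port's axis, 13 mm above the bench. At the start the bar is 20 degrees or more away from where the nozzle would drop on with its mouth pointing this way. A nozzle let go while it only stands on the bar may tip over.
- offcut: Bystander: loose planed wooden offcut 150 x 36 x 36 mm lying along its x. Origin: centre of its underside.
- glue: Bystander: loose white glue bottle with a red cap, 60 mm in diameter, 160 mm tall. Origin: centre of its underside.
- sander: Bystander: loose wooden sanding block with a cork sole, 110 x 65 x 38 mm, long along its x. Origin: centre of its underside.
There are look-alikes about, which are no part of the job. Several things look just like the nozzle: the one meant starts farthest to the robot's left.

How it is judged (in metres and radians):
At the end, for the whole second after the job is handed in: The nozzle stands upright (within 0.08 rad) in the cup, axis within 6 mm of the cup's, underside less than 20.5 mm above the port's origin (fully home over the bar), mouth on the pointer's side and its centre within 16 mm of the line the red pointer shows; at rest (z of nozzle in the frame of port below 0.0205 m and horizontal distance between nozzle and port below 0.006 m and angle between nozzle's own z axis and vertical below 0.08 rad and x of nozzle_mouth in the frame of port above 0.06 m and y of nozzle_mouth in the frame of port between -0.016 and 0.016 m and linear speed of nozzle below 0.02 m/s and angular speed of nozzle below 0.1 rad/s); the robot touches nothing.
It fails at once if the nozzle is knocked over (angle between nozzle's own z axis and vertical above 0.8 rad).
It fails at once if the nozzle is rammed against the port (over 60 N) (contact force between nozzle and port above 60 N).
It fails at once if the offcut is disturbed (moved over 30 mm) (distance of offcut from where it was at the start of the episode above 0.03 m).
It fails at once if the glue bottle is disturbed (moved over 30 mm) (distance of glue from where it was at the start of the episode above 0.03 m).
It fails at once if the sanding block is disturbed (moved over 30 mm) (distance of sander from where it was at the start of the episode above 0.03 m).
It also fails if it takes over 54 s, if anything falls off the work surface, if the arm or the gripper's body presses on something with over 40 N, if the wrist force passes 120 N, or if a joint passes its speed limit or range.

## Working session

There is one attempt and no reset: what is moved stays moved. The work goes in short steps, Python scripts to look and compute and a tool call to move; the robot and the scene stay as the last step left them, time stands still between calls to the robot, and variables do not carry over. Pictures are saved under pics/ and viewed, at most 10 in all, crops included, and the job is handed in when it is done.

Besides the shell and the picture viewer there is one more tool, called as name([rows], argument=value, ...), one row to a line, values as JSON. carry_out: Moves the arm, as the interface text tells. Its arguments: {"type":"object","properties":{"deltas":{"type":"array","items":{"type":"array","items":{"type":"array","items":{"type":"number"}}}}},"required":["deltas"]}

```bash
mkdir -p pics
python3 - <<'E'
from rig import *
import cv2,numpy as np
for n in("top","side"):
    cv2.imwrite(f"pics/{n}0.png",capture(n)[:,:,::-1])
    c=camera_info(n);print(n,np.round(c["mtx"],1).tolist(),c["k1"],np.round(c["cam_to_world"],3).tolist())
s=telemetry.read_state();print(s["time_s"],s["position"],np.round(s["tcp_rot"],3).tolist(),s["opening"],s["force"])
E
```

```text
top [[519.9, 0.0, 285.9], [0.0, 519.9, 205.8], [0.0, 0.0, 1.0]] -0.18265375476257203 [[-0.011, -0.977, 0.213, 0.279], [-1.0, 0.012, 0.003, -0.076], [-0.006, -0.213, -0.977, 1.511], [0.0, 0.0, 0.0, 1.0]]
side [[419.9, 0.0, 278.0], [0.0, 419.9, 208.4], [0.0, 0.0, 1.0]] -0.020857527751115358 [[-0.727, -0.422, 0.542, 0.014], [-0.687, 0.435, -0.582, 0.555], [0.01, -0.796, -0.606, 0.712], [0.0, 0.0, 0.0, 1.0]]
0.1 [ 0.1653269  -0.60204937  0.22166652] [[0.964, 0.265, -0.0], [0.265, -0.964, 0.002], [0.0, -0.002, -1.0]] 0.9990541425098758 [-0.14685088 -0.8630124  -0.50978569]
```

View pics/top0.png

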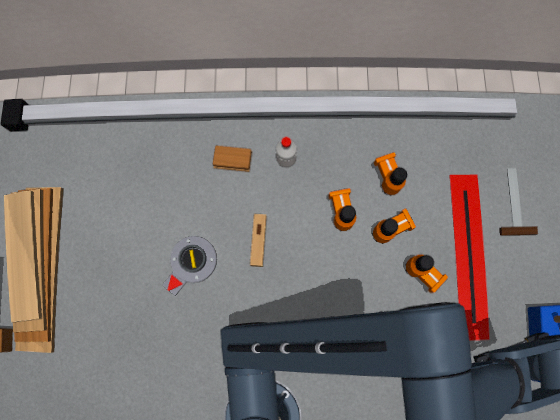

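View pics/side0.png

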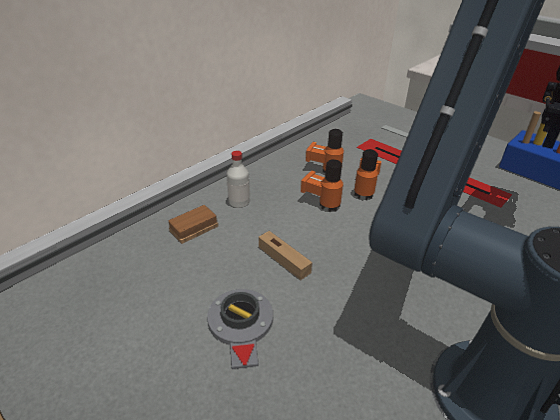

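The top view is left = +y. There are four look-alike nozzles, with grips at (347,214), (388,228), (398,176) and (425,263). The one at (347,214) has the smallest column, so it is farthest to the robot's left and should be the one meant. The port is at (192,259) with its red triangle at (174,284), the bar is yellow, the offcut is at (258,240), the sander at (232,158) and the glue at (286,150). Next I'll measure and make the confirming crop.

```bash
cat > h.py <<'E'
from rig import *
import cv2,numpy as np
def ray(n,uv):
    c=camera_info(n);M=np.array(c["mtx"]);T=np.array(c["cam_to_world"])
    p=np.linalg.inv(M)@[uv[0],uv[1],1];d=p[:2];s=d.copy()
    for _ in range(20): s=d/(1+c["k1"]*(s@s))
    return T[:3,3],T[:3,:3]@[s[0],s[1],1]
def onz(n,uv,z):
    o,r=ray(n,uv);return o+r*(z-o[2])/r[2]
def proj(n,P):
    c=camera_info(n);T=np.array(c["cam_to_world"]);p=T[:3,:3].T@(np.array(P)-T[:3,3]);s=p[:2]/p[2]
    s=s*(1+c["k1"]*(s@s));return (np.array(c["mtx"])@[s[0],s[1],1])[:2]
def tri(a,b):
    (o1,r1),(o2,r2)=ray("top",a),ray("side",b)
    k=np.linalg.lstsq(np.c_[r1,-r2],o2-o1,rcond=None)[0];p,q=o1+k[0]*r1,o2+k[1]*r2
    return (p+q)/2,np.linalg.norm(p-q)
def mask(im,lo,hi):
    return cv2.inRange(cv2.cvtColor(im,cv2.COLOR_RGB2HSV),lo,hi)
def blobs(m,box,amin=15):
    x0,y0,x1,y1=box;k=np.zeros_like(m);k[y0:y1,x0:x1]=m[y0:y1,x0:x1]
    n,l,s,c=cv2.connectedComponentsWithStats(k)
    return [(s[i,4],c[i],np.argwhere(l==i)[:,::-1].astype(np.float32)) for i in range(1,n) if s[i,4]>=amin]
E
python3 - <<'E'
from h import *
np.set_printoptions(precision=4,suppress=True)
t=capture("top");s=capture("side")
r=blobs(mask(t,(0,150,120),(6,255,255)),(150,265,200,300))
for a,c,p in r:
    q,tr=cv2.minEnclosingTriangle(p.reshape(-1,1,2)); print("tri",a,c,[onz("top",v[0],.013) for v in tr])
y=blobs(mask(t,(20,120,100),(35,255,255)),(170,240,215,280))
for a,c,p in y:
    W=np.array([onz("top",v,.028)[:2] for v in p],np.float32);print("bar",a,onz("top",c,.028),cv2.minAreaRect(W))
g=mask(t,(0,0,0),(180,255,48))
for a,c,p in blobs(g,(150,230,225,290),8):
    W=np.array([onz("top",v,.038)[:2] for v in p],np.float32);print("dark port",a,c,cv2.minEnclosingCircle(W))
for a,c,p in blobs(g,(325,180,370,235),8):
    W=np.array([onz("top",v,.142)[:2] for v in p],np.float32);print("dark noz",a,c,cv2.minEnclosingCircle(W))
for a,c,p in blobs(mask(t,(8,140,100),(20,255,255)),(325,180,365,235)): print("orange",a,c,p.min(0),p.max(0))
a=cv2.resize(t[175:240,310:440],None,fx=6,fy=6,interpolation=2);b=cv2.resize(t[225:305,140:230],(390,347),interpolation=2)
a=a[:, :780]; cv2.imwrite("pics/crop.png",a[:,:,::-1])
cv2.imwrite("pics/crop2.png",cv2.resize(np.hstack([t[220:310,140:230],s[285:375,195:285]]),None,fx=4.4,fy=4.4,interpolation=2)[:,:,::-1])
E
```

```text
tri 116 [173.4052 283.0948] [array([0.4047, 0.2638, 0.013 ]), array([0.3565, 0.2774, 0.013 ]), array([0.3801, 0.2299, 0.013 ])]
bar 66 [0.4498 0.2005 0.028 ] ((0.4503782391548157, 0.2002888321876526), (0.05205933004617691, 0.010657107457518578), 11.59946346282959)
dark port 11 [186.1818 249.1818] ((0.4736245274543762, 0.21558877825737), 0.015620068646967411)
dark port 111 [197.8378 256.9009] ((0.4519139230251312, 0.18899241089820862), 0.025792350992560387)
dark port 103 [186.9029 259.5728] ((0.4476798176765442, 0.2062913179397583), 0.026484480127692223)
dark noz 204 [347.2843 213.8873] ((0.553074836730957, -0.23702380061149597), 0.023233257234096527)
orange 454 [341.6454 206.0727] [329. 188.] [355. 230.]
```

View pics/crop.png

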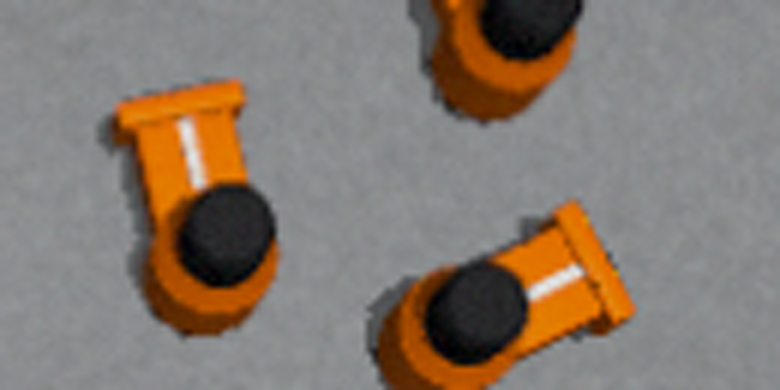

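View pics/crop2.png

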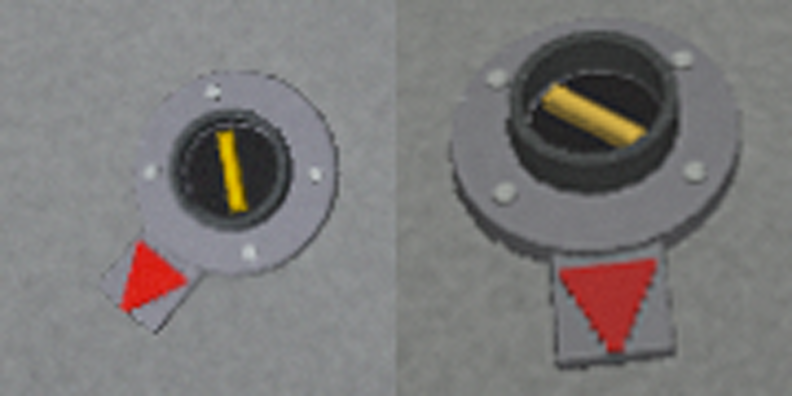

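The crop shows the left nozzle, grip at top (347,214), with its white line running up and slightly left to its mouth at about (340,192). It is clearly left of its neighbour at (388,228), so it is the one meant. In the port crop, the bar lies about 12° from world x and the triangle points down-left in the top view. I'll cross-check the nozzle axis with the side view and get its yaw.

Run:
```python
from h import *
np.set_printoptions(precision=4,suppress=True)
t=capture("top");s=capture("side")
for z in(0,.094,.142): print("side proj",z,proj("side",(.555,-.238,z)))
for a,c,p in blobs(mask(s,(0,0,0),(180,120,60)),(320,150,348,190),8):
    print("side dark",a,c,p.min(0),p.max(0)); 
    for v in range(int(p[:,1].min()),int(p[:,1].max())+1,3):
        q=p[p[:,1]==v][:,0]; print(v,q.min(),q.max(),end="; ")
c=np.array([.555,-.238])
w=blobs(mask(t,(0,0,150),(180,60,255)),(335,185,350,212),4)
for a,cc,p in w:
    W=np.array([onz("top",v,.076)[:2] for v in p],np.float32);vx,vy,_,_=cv2.fitLine(W,2,0,.01,.01).ravel()
    m=W.mean(0);print("line",a,m,np.degrees(np.arctan2(vy,vx)),"from axis",np.degrees(np.arctan2(*(m-c)[::-1])))
for a,cc,p in blobs(mask(t,(5,150,60),(20,255,255)),(320,180,365,235)):
    hull=cv2.convexHull(p).reshape(-1,2); W=np.array([onz("top",v,.055)[:2] for v in p]); far=p[W[:,0]>.60]
    print("top orange corners",a,p[np.argmin(p[:,0])],p[np.argmin(p[:,1])],p[np.argmax(p[:,1])],p[np.argmax(p[:,0])])
# port: grey disc edge via cup rim check with bolts
b=blobs(mask(t,(0,0,175),(180,40,255)),(165,235,222,285),2)
for a,cc,p in b: print("bolt",a,onz("top",cc,.017))
# side view bar & pointer
for a,cc,p in blobs(mask(s,(18,110,100),(35,255,255)),(215,290,265,330)): 
    W=np.array([onz("side",v,.028)[:2] for v in p],np.float32);print("side bar",a,cv2.minAreaRect(W))
for a,cc,p in blobs(mask(s,(0,130,90),(8,255,255)),(220,335,265,375)):
    _,tr=cv2.minEnclosingTriangle(p.reshape(-1,1,2));print("side tri",[onz("side",v[0],.013)[:2] for v in tr])
    print(onz("side",cc,.013),onz("top",(173.4,283.1),.013))
for nm,px in (("offcut",(258,240)),("glue",(286,148)),("sander",(232,158))): print(nm,onz("top",px,.04))
```

```text
side proj 0 [329.3683 205.8981]
side proj 0.094 [332.289  177.9845]
side proj 0.142 [333.8923 162.6235]
side dark 320 [332.6844 170.4812] [323. 160.] [341. 181.]
160 329.0 337.0; 163 327.0 340.0; 166 326.0 341.0; 169 323.0 340.0; 172 323.0 340.0; 175 325.0 340.0; 178 326.0 339.0; 181 329.0 336.0; line 19 [ 0.6069 -0.229 ] 10.385544 from axis 9.883820575094944
top orange corners 528 [329. 193.] [349. 188.] [341. 230.] [355. 215.]
bolt 5 [0.5047 0.2166 0.017 ]
bolt 3 [0.4512 0.2571 0.017 ]
bolt 5 [0.4491 0.1461 0.017 ]
bolt 7 [0.3977 0.1894 0.017 ]
side bar 134 ((0.4456455409526825, 0.20442081987857819), (0.051661647856235504, 0.013518535532057285), 12.662269592285156)
side tri [array([0.3547, 0.2754]), array([0.3761, 0.229 ]), array([0.4048, 0.2647])]
[0.3782 0.2565 0.013 ] [0.3804 0.257  0.013 ]
offcut [0.5006 0.0095 0.04  ]
glue [ 0.7757 -0.0735  0.04  ]
sander [0.7468 0.087  0.04  ]
```

Both views agree on the nozzle: axis at (0.555, -0.238), yaw about 10°. The port is near (0.450, 0.2015) with the pointer at about 141° and the bar at about 12°. So the nozzle drops on at a yaw of about 102°, then turns about +39°. I'll move above the nozzle now.

carry_out([
  [[0.079,-0.041,0,0,0,0,-1],[0.158,-0.082,0,0,0,0,-1],[0.237,-0.123,0,0,0,0,-1],[0.316,-0.164,0,0,0,0,-1],[0.395,-0.205,0,0,0,0,-1],[0.474,-0.246,0,0,0,0,-1],[0.553,-0.287,0,0,0,0,-1],[0.632,-0.328,0,0,0,0,-1],[0.711,-0.369,0,0,0,0,-1],[0.79,-0.41,0,0,0,0,-1]],
])

```text
time_s: 1.13
position: [0.2645, -0.5111, 0.2226]
tcp_rot: [[0.964, 0.265, 0.0], [0.265, -0.964, -0.0], [0.0, 0.0, -1.0]]
force: [0.7, 0.0, -0.3]
opening: 1.002
grasp_force: 0.0
```

carry_out([
  [[0.079,-0.041,0,0,0,0,-1],[0.158,-0.082,0,0,0,0,-1],[0.237,-0.123,0,0,0,0,-1],[0.316,-0.164,0,0,0,0,-1],[0.395,-0.205,0,0,0,0,-1],[0.474,-0.246,0,0,0,0,-1],[0.553,-0.287,0,0,0,0,-1],[0.632,-0.328,0,0,0,0,-1],[0.711,-0.369,0,0,0,0,-1],[0.79,-0.41,0,0,0,0,-1]],
])

```text
time_s: 1.97
position: [0.3624, -0.4204, 0.2226]
tcp_rot: [[0.964, 0.265, 0.0], [0.265, -0.964, -0.0], [0.0, 0.0, -1.0]]
force: [-0.2, -0.5, -0.0]
opening: 1.003
grasp_force: 0.0
```

carry_out([
  [[0.079,-0.041,0,0,0,0,-1],[0.158,-0.082,0,0,0,0,-1],[0.237,-0.123,0,0,0,0,-1],[0.316,-0.164,0,0,0,0,-1],[0.395,-0.205,0,0,0,0,-1],[0.474,-0.246,0,0,0,0,-1],[0.553,-0.287,0,0,0,0,-1],[0.632,-0.328,0,0,0,0,-1],[0.711,-0.369,0,0,0,0,-1],[0.79,-0.41,0,0,0,0,-1]],
])

```text
time_s: 2.8
position: [0.4604, -0.3298, 0.2225]
tcp_rot: [[0.964, 0.265, -0.0], [0.265, -0.964, 0.0], [0.0, -0.0, -1.0]]
force: [0.5, -0.1, -0.1]
opening: 1.004
grasp_force: 0.0
```

carry_out([
  [[0.079,-0.041,0,0,0,0,-1],[0.158,-0.082,0,0,0,0,-1],[0.237,-0.123,0,0,0,0,-1],[0.316,-0.164,0,0,0,0,-1],[0.395,-0.205,0,0,0,0,-1],[0.474,-0.246,0,0,0,0,-1],[0.553,-0.287,0,0,0,0,-1],[0.632,-0.328,0,0,0,0,-1],[0.711,-0.369,0,0,0,0,-1],[0.78,-0.41,0,0,0,0,-1]],
])

```text
time_s: 3.63
position: [0.5571, -0.2395, 0.2225]
tcp_rot: [[0.964, 0.265, 0.0], [0.265, -0.964, -0.0], [0.0, 0.0, -1.0]]
force: [0.0, -0.4, -0.5]
opening: 1.003
grasp_force: 0.0
```

carry_out([
  [[-0.01,-0.013,0.08,0,0,0,-1],[-0.01,-0.013,0.17,0,0,0,-1],[-0.01,-0.013,0.26,0,0,0,-1],[-0.01,-0.013,0.35,0,0,0,-1],[-0.01,-0.013,0.44,0,0,0,-1],[-0.01,-0.013,0.53,0,0,0,-1],[-0.01,-0.013,0.62,0,0,0,-1],[-0.01,-0.013,0.7,0,0,0,-1],[-0.01,-0.013,0.77,0,0,0,-1],[-0.01,-0.013,0.817,0,0,0,-1]],
])

```text
time_s: 4.47
position: [0.5538, -0.2385, 0.0987]
tcp_rot: [[0.964, 0.265, -0.001], [0.265, -0.964, 0.001], [-0.001, -0.001, -1.0]]
force: [-0.2, 0.1, -0.2]
opening: 1.003
grasp_force: 0.0
```

carry_out([
  [[0,0,0,0,0,0,0.2],[0,0,0,0,0,0,1],[0,0,0,0,0,0,1],[0,0,0,0,0,0,1],[0,0,0,0,0,0,1],[0,0,0,0,0,0,1],[0,0,0,0,0,0,1],[0,0,0,0,0,0,1],[0,0,0,0,0,0,1],[0,0,0,0,0,0,1]],
])

```text
time_s: 5.3
position: [0.5544, -0.2394, 0.1004]
tcp_rot: [[0.964, 0.265, 0.001], [0.265, -0.964, -0.001], [0.001, 0.001, -1.0]]
force: [1.1, -1.0, 1.6]
opening: 0.474
grasp_force: 29.8
```

Run:
```python
from h import *
np.set_printoptions(precision=4,suppress=True)
s=telemetry.read_state();print(s["time_s"],s["position"],s["opening"],s["grasp_force"],s["force"],s["joint_positions"])
t=capture("top")
# cup rim: outer dark ring on disc
m=mask(t,(0,0,0),(180,255,95));m[:240]=0;m[278:]=0;m[:,:172]=0;m[:,212:]=0
m|=mask(t,(20,120,100),(35,255,255))&cv2.rectangle(np.zeros_like(m),(172,240),(212,278),255,-1)
cs,_=cv2.findContours(m,0,1);c=max(cs,key=cv2.contourArea)
W=np.array([onz("top",v[0],.038)[:2] for v in c],np.float32);print(cv2.fitEllipse(W),cv2.contourArea(c))
```

```text
5.3 [ 0.5544 -0.2394  0.1004] 0.4740971457679564 29.808278506106944 [ 1.1045 -0.9972  1.559 ] [-33.9426  37.6279  91.0939  -0.0173  51.1984  40.7247]
((0.44726866483688354, 0.18248632550239563), (0.10110671073198318, 0.10836336016654968), 98.08004760742188) 906.5
```

carry_out([
  [[0,0,-0.03,0,0,0,1],[0,0,-0.09,0,0,0,1],[0,0,-0.16,0,0,0,1],[0,0,-0.23,0,0,0,1],[0,0,-0.3,0,0,0,1],[0,0,-0.37,0,0,0,1],[0,0,-0.44,0,0,0,1],[0,0,-0.51,0,0,0,1],[0,0,-0.57,0,0,0,1],[0,0,-0.6,0,0,0,1]],
])

```text
time_s: 6.18
position: [0.5546, -0.2393, 0.1919]
tcp_rot: [[0.964, 0.265, 0.002], [0.265, -0.964, -0.001], [0.002, 0.002, -1.0]]
force: [-0.2, -0.1, -3.8]
opening: 0.472
grasp_force: 29.8
```

Run:
```python
from h import *
np.set_printoptions(precision=4,suppress=True)
s=telemetry.read_state();print(s["time_s"],s["position"],s["opening"],s["grasp_force"],s["force"],s["joint_positions"])
t=capture("top");g=cv2.cvtColor(t,cv2.COLOR_RGB2GRAY)
# radial profiles about a guessed centre: world radius of dark->grey edge of rim at z=.038 (outer 39 mm), disc edge at z=.016 (68 mm)
def prof(c,z,rs,a):
    return np.array([cv2.getRectSubPix(g.astype(np.float32),(1,1),tuple(map(float,proj("top",(c[0]+r*np.cos(a),c[1]+r*np.sin(a),z)))))[0,0] for r in rs])
c=np.array([.450,.2015])
for z,R,sg in((.038,.039,1),):
    pts=[]
    rs=np.arange(R-.009,R+.009,.0005)
    for a in np.radians(np.arange(0,360,6)):
        d=np.gradient(cv2.GaussianBlur(prof(c,z,rs,a).reshape(1,-1),(0,0),2).ravel())*sg;r=rs[np.argmax(d)];pts.append(c+r*np.array([np.cos(a),np.sin(a)]))
    P=np.array(pts)
    # far side of the cup from the camera (outer wall hidden) keeps the rim edge
    v=P-np.array([.279,-.076]);u=(c-[.279,-.076]);u/=np.linalg.norm(u);far=(P-c)@u>-.01
    for Q,n in((P,"all"),(P[far],"far")):
        for _ in range(3):
            A=np.c_[2*Q,np.ones(len(Q))];x=np.linalg.lstsq(A,(Q**2).sum(1),rcond=None)[0];r=np.sqrt(x[2]+x[:2]@x[:2]);e=abs(np.linalg.norm(Q-x[:2],axis=1)-r);Q=Q[e<max(.002,2*np.median(e))]
        print(n,x[:2],r,len(Q),e.mean())
```

```text
6.1833 [ 0.5546 -0.2393  0.1919] 0.47237999193492747 29.82566151828223 [-0.1747 -0.1308 -3.8076] [-33.9308  30.5814  87.103    0.0012  62.1659  40.7239]
all [0.4469 0.2028] 0.03889159216679253 50 0.0030738194471582416
far [0.4526 0.2076] 0.03496323654435015 35 0.0035340283632256616
```

carry_out([
  [[0.004,-0.06,0,0,0,0,1],[0.008,-0.16,0,0,0,0,1],[0.012,-0.26,0,0,0,0,1],[0.016,-0.36,0,0,0,0,1],[0.02,-0.46,0,0,0,0,1],[0.024,-0.57,0,0,0,0,1],[0.028,-0.68,0,0,0,0,1],[0.032,-0.79,0,0,0,0,1],[0.036,-0.9,0,0,0,0,1],[0.037,-1.0,0,0,0,0,1]],
])

```text
time_s: 7.07
position: [0.5191, -0.0908, 0.1901]
tcp_rot: [[0.964, 0.265, -0.0], [0.265, -0.964, 0.0], [0.0, -0.0, -1.0]]
force: [0.2, 0.7, -3.0]
opening: 0.472
grasp_force: 29.8
```

carry_out([
  [[0.004,-0.1,0,0,0,0,1],[0.008,-0.2,0,0,0,0,1],[0.012,-0.3,0,0,0,0,1],[0.016,-0.4,0,0,0,0,1],[0.02,-0.5,0,0,0,0,1],[0.024,-0.6,0,0,0,0,1],[0.028,-0.7,0,0,0,0,1],[0.032,-0.8,0,0,0,0,1],[0.036,-0.9,0,0,0,0,1],[0.037,-1.0,0,0,0,0,1]],
])

```text
time_s: 7.9
position: [0.4851, 0.0546, 0.1901]
tcp_rot: [[0.964, 0.264, 0.001], [0.264, -0.964, -0.0], [0.001, 0.0, -1.0]]
force: [0.2, -0.1, -4.1]
opening: 0.472
grasp_force: 29.8
```

carry_out([
  [[0.004,-0.11,0,0,0,0,1],[0.008,-0.22,0,0,0,0,1],[0.012,-0.33,0,0,0,0,1],[0.016,-0.44,0,0,0,0,1],[0.02,-0.55,0,0,0,0,1],[0.024,-0.66,0,0,0,0,1],[0.028,-0.77,0,0,0,0,1],[0.032,-0.87,0,0,0,0,1],[0.036,-0.96,0,0,0,0,1],[0.037,-1.0,0,0,0,0,1]],
])

```text
time_s: 8.73
position: [0.4501, 0.2013, 0.1901]
tcp_rot: [[0.964, 0.266, 0.0], [0.266, -0.964, 0.001], [0.0, -0.001, -1.0]]
force: [-0.5, 0.4, -3.5]
opening: 0.477
grasp_force: 29.8
```

carry_out([
  [[0,0,0,0,0,-0.01,1],[0,0,0,0,0,-0.025,1],[0,0,0,0,0,-0.043,1],[0,0,0,0,0,-0.061,1],[0,0,0,0,0,-0.079,1],[0,0,0,0,0,-0.097,1],[0,0,0,0,0,-0.112,1],[0,0,0,0,0,-0.122,1],[0,0,0,0,0,-0.127,1],[0,0,0,0,0,-0.127,1]],
])

```text
time_s: 9.57
position: [0.4509, 0.1994, 0.19]
tcp_rot: [[0.484, 0.875, 0.0], [0.875, -0.484, -0.0], [-0.0, 0.0, -1.0]]
force: [0.8, -0.1, -3.7]
opening: 0.477
grasp_force: 29.8
```

carry_out([
  [[0,0,0,0,0,-0.01,1],[0,0,0,0,0,-0.025,1],[0,0,0,0,0,-0.043,1],[0,0,0,0,0,-0.061,1],[0,0,0,0,0,-0.079,1],[0,0,0,0,0,-0.097,1],[0,0,0,0,0,-0.112,1],[0,0,0,0,0,-0.122,1],[0,0,0,0,0,-0.127,1],[0,0,0,0,0,-0.127,1]],
])

```text
time_s: 10.4
position: [0.451, 0.1994, 0.1901]
tcp_rot: [[-0.288, 0.958, 0.0], [0.958, 0.288, -0.0], [-0.0, 0.0, -1.0]]
force: [-0.9, -0.5, -3.8]
opening: 0.478
grasp_force: 29.8
```

Run:
```python
from h import *
np.set_printoptions(precision=4,suppress=True)
s=telemetry.read_state();R=np.array(s["tcp_rot"]);print(s["time_s"],s["position"],np.degrees(np.arctan2(R[1,0],R[0,0])),s["opening"],s["force"],s["joint_positions"])
a=capture("top");b=capture("side")
cv2.imwrite("pics/over.png",cv2.resize(np.hstack([a[190:310,110:240],b[200:380,160:355][:, :195][::1][:120]]) if 0 else b[190:390,130:350],None,fx=2.7,fy=2.7,interpolation=2)[:,:,::-1])
d=R.T@(np.array([.4505,.202,.19])-s["position"]);print("units",d/.15)
```

```text
10.4 [0.451  0.1994 0.1901] 106.75686474042469 0.47841063456964267 [-0.8555 -0.4834 -3.7782] [ 10.8467  22.8272 102.7354  -0.0178  54.4171  -5.8998]
units [0.0179 0.0016 0.0004]
```

View pics/over.png

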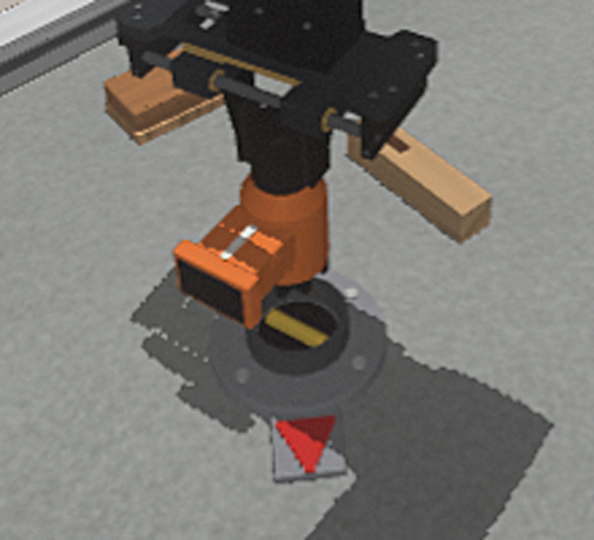

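The nozzle hangs upright over the cup, its mouth across the bar as planned, and the cup is at about (297,325) in the crop. I'll descend close to the rim, then feel down in small steps.

carry_out([
  [[0.01,0.001,0.03,0,0,0,1],[0.018,0.001,0.07,0,0,0,1],[0.018,0.001,0.11,0,0,0,1],[0.018,0.001,0.15,0,0,0,1],[0.018,0.001,0.19,0,0,0,1],[0.018,0.001,0.23,0,0,0,1],[0.018,0.001,0.26,0,0,0,1],[0.018,0.001,0.29,0,0,0,1],[0.018,0.001,0.31,0,0,0,1],[0.018,0.001,0.32,0,0,0,1]],
])

```text
time_s: 11.33
position: [0.4502, 0.202, 0.1415]
tcp_rot: [[-0.289, 0.957, -0.001], [0.957, 0.289, -0.0], [0.0, -0.001, -1.0]]
force: [0.1, 0.2, -4.5]
opening: 0.478
grasp_force: 29.8
```

carry_out([
  [[0,0,0.004,0,0,0,1],[0,0,0.008,0,0,0,1],[0,0,0.012,0,0,0,1],[0,0,0.016,0,0,0,1],[0,0,0.02,0,0,0,1],[0,0,0.024,0,0,0,1],[0,0,0.028,0,0,0,1],[0,0,0.032,0,0,0,1],[0,0,0.036,0,0,0,1],[0,0,0.04,0,0,0,1]],
])

```text
time_s: 12.17
position: [0.4507, 0.2019, 0.1368]
tcp_rot: [[-0.289, 0.957, 0.001], [0.957, 0.289, -0.0], [-0.0, 0.001, -1.0]]
force: [-1.9, -2.7, 7.5]
opening: 0.478
grasp_force: 29.9
```

carry_out([
  [[-0.003,-0.002,0,0,0,0,1],[-0.006,-0.004,0,0,0,0,1],[-0.009,-0.006,0,0,0,0,1],[-0.012,-0.008,0,0,0,0,1],[-0.012,-0.008,0.003,0,0,0,1],[-0.012,-0.008,0.006,0,0,0,1],[-0.012,-0.008,0.009,0,0,0,1],[-0.012,-0.008,0.012,0,0,0,1],[-0.012,-0.008,0.014,0,0,0,1],[-0.012,-0.008,0.014,0,0,0,1]],
])

```text
time_s: 13.0
position: [0.4493, 0.1999, 0.1333]
tcp_rot: [[-0.289, 0.957, -0.001], [0.957, 0.289, -0.0], [0.0, -0.001, -1.0]]
force: [-0.3, 0.3, -3.0]
opening: 0.477
grasp_force: 29.9
```

Run:
```python
from h import *
np.set_printoptions(precision=4,suppress=True)
s=telemetry.read_state();print(s["position"],s["force"],s["moment"],s["opening"])
b=capture("side")
cv2.imwrite("pics/in1.png",cv2.resize(b[250:360,170:310],None,fx=5,fy=5,interpolation=2)[:,:,::-1])
```

```text
[0.4493 0.1999 0.1333] [-0.2562  0.3372 -3.0271] [-0.0504 -0.174   0.0361] 0.4774517223281947
```

View pics/in1.png

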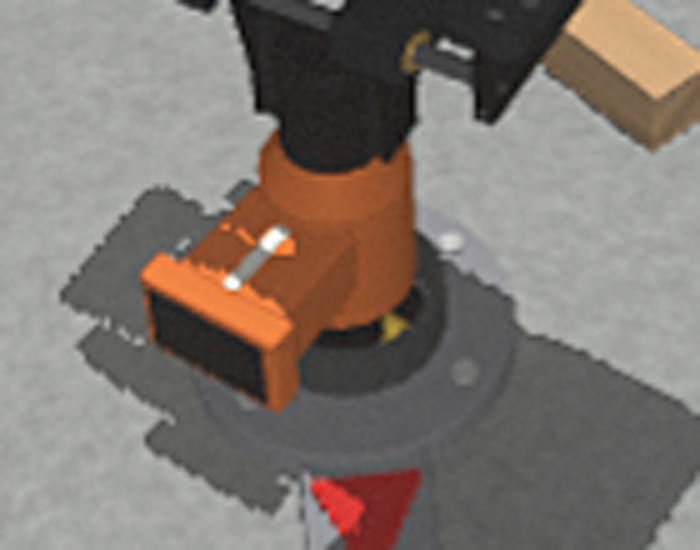

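The foot is inside the cup: the underside is about 33 mm up, below the 38 mm rim, with no contact force. I'll feel further down.

carry_out([
  [[0,0,0.005,0,0,0,1],[0,0,0.01,0,0,0,1],[0,0,0.015,0,0,0,1],[0,0,0.02,0,0,0,1],[0,0,0.025,0,0,0,1],[0,0,0.03,0,0,0,1],[0,0,0.034,0,0,0,1],[0,0,0.038,0,0,0,1],[0,0,0.042,0,0,0,1],[0,0,0.042,0,0,0,1]],
])

```text
time_s: 13.88
position: [0.4497, 0.2, 0.1275]
tcp_rot: [[-0.289, 0.957, -0.0], [0.957, 0.289, -0.0], [0.0, -0.0, -1.0]]
force: [-0.2, 0.3, -3.4]
opening: 0.476
grasp_force: 29.9
```

carry_out([
  [[0,0,0.004,0,0,0,1],[0,0,0.008,0,0,0,1],[0,0,0.012,0,0,0,1],[0,0,0.015,0,0,0,1],[0,0,0.018,0,0,0,1],[0,0,0.021,0,0,0,1],[0,0,0.024,0,0,0,1],[0,0,0.027,0,0,0,1],[0,0,0.027,0,0,0,1],[0,0,0.027,0,0,0,1]],
])

```text
time_s: 14.72
position: [0.4497, 0.2, 0.1235]
tcp_rot: [[-0.289, 0.957, -0.0], [0.957, 0.289, 0.0], [0.0, -0.0, -1.0]]
force: [-0.2, 0.1, -3.1]
opening: 0.473
grasp_force: 29.9
```

It has passed the bar-top level (TCP 0.128) with no force, so the slot is over the bar. I'll go on to the floor at TCP 0.1165.

carry_out([
  [[0,0,0.005,0,0,0,1],[0,0,0.01,0,0,0,1],[0,0,0.015,0,0,0,1],[0,0,0.02,0,0,0,1],[0,0,0.025,0,0,0,1],[0,0,0.03,0,0,0,1],[0,0,0.034,0,0,0,1],[0,0,0.038,0,0,0,1],[0,0,0.042,0,0,0,1],[0,0,0.042,0,0,0,1]],
])

```text
time_s: 15.55
position: [0.4496, 0.1999, 0.1171]
tcp_rot: [[-0.289, 0.957, -0.0], [0.957, 0.289, -0.0], [0.0, -0.0, -1.0]]
force: [0.0, 0.8, -3.7]
opening: 0.478
grasp_force: 29.9
```

carry_out([
  [[0,0,0,0,0,-0.008,1],[0,0,0,0,0,-0.018,1],[0,0,0,0,0,-0.028,1],[0,0,0,0,0,-0.04,1],[0,0,0,0,0,-0.052,1],[0,0,0,0,0,-0.064,1],[0,0,0,0,0,-0.076,1],[0,0,0,0,0,-0.088,1],[0,0,0,0,0,-0.1,1],[0,0,0,0,0,-0.11,1]],
])

```text
time_s: 16.38
position: [0.4498, 0.1993, 0.1172]
tcp_rot: [[-0.835, 0.551, -0.0], [0.551, 0.835, -0.001], [-0.001, -0.001, -1.0]]
force: [-0.3, -1.7, -4.2]
opening: 0.477
grasp_force: 30.0
```

carry_out([
  [[0,0,0.002,0,0,0,1],[0,0,0.004,0,0,0,1],[0,0,0.006,0,0,0,1],[0,0,0.008,0,0,0,1],[0,0,0.008,0,0,0,1],[0,0,0.008,0,0,0,1],[0,0,0.008,0,0,0,1],[0,0,0.008,0,0,0,1],[0,0,0.008,0,0,0,1],[0,0,0.008,0,0,0,1]],
])

```text
time_s: 17.22
position: [0.4502, 0.2, 0.1164]
tcp_rot: [[-0.833, 0.554, 0.001], [0.554, 0.833, 0.0], [-0.001, 0.001, -1.0]]
force: [0.5, -3.2, 4.6]
opening: 0.478
grasp_force: 30.1
```

Run:
```python
from h import *
np.set_printoptions(precision=4,suppress=True)
s=telemetry.read_state();R=np.array(s["tcp_rot"]);print(s["time_s"],s["position"],np.degrees(np.arctan2(R[1,0],R[0,0])),s["force"],s["moment"])
b=capture("side")
cv2.imwrite("pics/in2.png",cv2.resize(b[250:380,170:310],None,fx=4.5,fy=4.5,interpolation=2)[:,:,::-1])
```

```text
17.2167 [0.4502 0.2    0.1164] 146.38698047765757 [ 0.4932 -3.1557  4.573 ] [-0.7828 -0.3095 -0.0393]
```

View pics/in2.png

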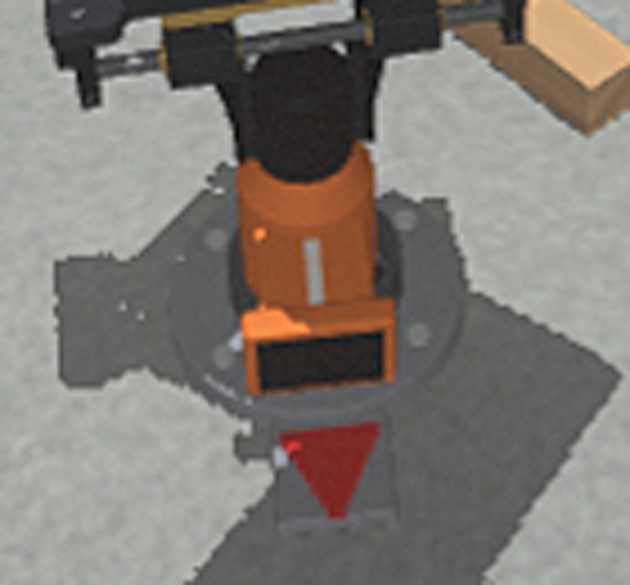

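The picture shows the mouth at (320,357) facing out over the red triangle, whose tip is at (335,518). The foot is on the cup floor, with light contact at TCP 0.1164 m, which matches fully home. I'll release and rise.

carry_out([
  [[0,0,-0.003,0,0,0,1],[0,0,-0.003,0,0,0,0.2],[0,0,-0.003,0,0,0,-0.3],[0,0,-0.003,0,0,0,-1],[0,0,-0.003,0,0,0,-1],[0,0,-0.003,0,0,0,-1],[0,0,-0.003,0,0,0,-1],[0,0,-0.003,0,0,0,-1],[0,0,-0.003,0,0,0,-1],[0,0,-0.003,0,0,0,-1]],
])

```text
time_s: 18.1
position: [0.4496, 0.2, 0.1165]
tcp_rot: [[-0.833, 0.554, -0.0], [0.554, 0.833, 0.0], [0.0, -0.0, -1.0]]
force: [-1.2, 0.9, 0.1]
opening: 0.963
grasp_force: 0.0
```

carry_out([
  [[0,0,-0.05,0,0,0,-1],[0,0,-0.15,0,0,0,-1],[0,0,-0.25,0,0,0,-1],[0,0,-0.35,0,0,0,-1],[0,0,-0.45,0,0,0,-1],[0,0,-0.55,0,0,0,-1],[0,0,-0.65,0,0,0,-1],[0,0,-0.75,0,0,0,-1],[0,0,-0.85,0,0,0,-1],[0,0,-0.9,0,0,0,-1]],
])

```text
time_s: 18.93
position: [0.4505, 0.2002, 0.2538]
tcp_rot: [[-0.833, 0.554, 0.003], [0.554, 0.833, 0.001], [-0.002, 0.003, -1.0]]
force: [1.2, -0.3, -0.0]
opening: 0.998
grasp_force: 0.0
```

carry_out([
  [[0,-0.1,0,0,0,0,-1],[0,-0.2,0,0,0,0,-1],[0,-0.3,0,0,0,0,-1],[0,-0.4,0,0,0,0,-1],[0,-0.5,0,0,0,0,-1],[0,-0.6,0,0,0,0,-1],[0,-0.7,0,0,0,0,-1],[0,-0.8,0,0,0,0,-1],[0,-0.9,0,0,0,0,-1],[0,-1.0,0,0,0,0,-1]],
])

```text
time_s: 19.77
position: [0.3659, 0.0746, 0.2516]
tcp_rot: [[-0.833, 0.554, -0.0], [0.554, 0.833, 0.0], [0.0, -0.0, -1.0]]
force: [0.3, -0.2, -0.0]
opening: 1.001
grasp_force: 0.0
```

Run:
```python
from h import *
np.set_printoptions(precision=4,suppress=True)
s=telemetry.read_state();print(s["time_s"],s["position"],s["force"],s["opening"])
a=capture("top");b=capture("side")
p=cv2.resize(a[215:310,130:230],(400,380),interpolation=2);q=cv2.resize(b[260:380,190:295],(333,380),interpolation=2)
cv2.imwrite("pics/end.png",np.hstack([p,q])[:,:,::-1])
for x,n in((a,"top"),(b,"side")):
    box=(140,225,225,300) if n=="top" else (195,270,290,370)
    for A,c,_ in blobs(mask(x,(0,0,150),(180,60,255)),box,4): print(n,"white",A,c,onz(n,c,.016+.076)[:2])
print("expected side mouth centre/grip top",[proj(n,(.45+.081*np.cos(np.radians(141)),.2+.081*np.sin(np.radians(141)),.071)) for n in("side","top")],[proj(n,(.45,.2,.158)) for n in("side","top")])
```

```text
19.7667 [0.3659 0.0746 0.2516] [ 0.2505 -0.2252 -0.0203] 1.0007328739827648
top white 9 [187.6667 240.2222] [0.4938 0.2023]
side white 11 [217.6364 302.0909] [0.4504 0.2507]
side white 42 [238.8571 309.5   ] [0.4087 0.2349]
side white 14 [262.2143 323.3571] [0.3554 0.227 ]
side white 13 [219.1538 328.0769] [0.4032 0.287 ]
expected side mouth centre/grip top [array([240.8636, 328.4758]), array([171.0545, 279.2989])] [array([236.0249, 263.3654]), array([183.3776, 252.9233])]
```

View pics/end.png

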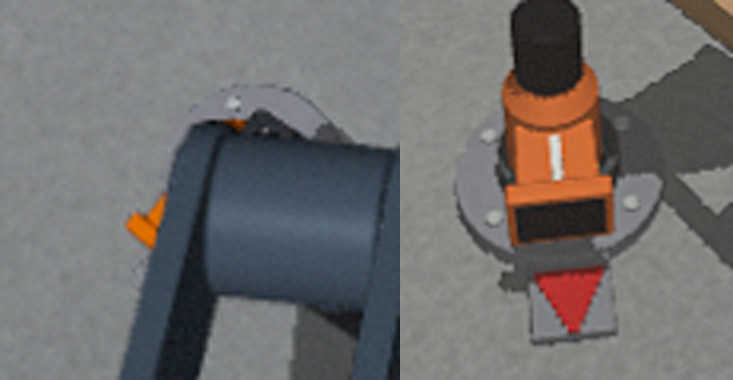

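The nozzle stands upright in the cup. Its mouth in the side view is at (240.8, 329.5) against (240.9, 328.5) expected for home on the pointer line. The white line points along about 140°, against 141° for the pointer. The arm is clear.

```bash
python3 -c "
from rig import job
print(job.hand_in())"
```

```text
the job is handed in; nothing more can be done
None
```

The nozzle is fully home over the bar with its mouth within about 1–2° of the red pointer, released with the arm clear, and handed in at about 20 s; the hand-in call returned no verdict.

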